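Lower a lunch tin's falling lid shut on the back of a finger

ROBOT

A 6-joint arm with a two-finger parallel gripper is mounted at the origin on the work surface. World frame = base frame: x ahead of the robot, y to its left, z up, the work surface at z = 0. Lengths are in m, angles in degrees, forces in N, time in s.
With the tool pointing down it reaches from about 0.35 to 0.775 m from the base axis. Payload 7.3 kg.
Tool frame: the origin (TCP) lies at the very end of the fingers, on their centre line; the grasp point (between the pads) lies 19 mm behind it; z points along the fingers, y is the direction in which the jaws open and shut (so a half turn about z gives the same grasp; the last joint's range is limited). The gripper opens to 92 mm and grips with 3 to 60 N. Pads are 19 mm wide; open, the fingers measure 130 mm over their backs; the gripper's body (75 mm by 190 mm) begins 47 mm behind the grasp point.
Start: joints at [-75.516, 19.595, 87.324, -0, 73.075, -8.365], TCP at [0.204, -0.484, 0.227] pointing down, gripper open.
Joint ranges: [-145.02, 145.02], [-44.19, 115.74], [2.07, 154.8], [-57.11, 237.11], [16.16, 152.29], [-177.93, 177.93]. Speed limits (degrees/s): [147.25, 147.25, 180, 180, 180, 180].

INTERFACE

Orientations are given as [roll, pitch, yaw] about the fixed x, y, z axes, in that order (R = Rz(yaw) Ry(pitch) Rx(roll)).
In Python, from rig import arm gives the robot as it stands.
- The arm moves only by the tool drive_tool, never from a script. Its argument "moves" is a list of rows, each a list of 3 entries, a list of its own where there are three numbers: the shift along the tool's x, y, z in mm, then the turn about the tool's z in degrees, then the closure in counts, from 0 (fully open) to 255 (shut). A call has 1 to 20 rows; each row shifts and turns the pose as measured when the row begins, along the tool's axes as they then stand; what a row does not reach is not made up. A row lasts 1/10 s, in which the tool goes at most 50 mm and 8.59 degrees, less where a joint would pass 70% of its speed; a pose out of reach is approached as far as the arm can. A call is refused whole if a number of a shift passes 50 or a number of a turn 8.59, either way. A call with a gripper value outside its range is refused whole. The fingers move at their own pace and stop on an object; "force" is the grip in N (left out, the last holds). Time passes only in rows, so rows that do not move let the fingers close. It gives the time, the measured TCP pose, the force and the opening at its end, in the units of the state.
- arm.observe(): the state, without advancing time (a new reading comes with each control period).
- arm.get_image(name): name is "side" or "top"; returns (picture, depth): 420x560x3 uint8, blue, green, red; 420x560 float32, m along the optical axis (not along the pixel's ray), 0 where there is no reading.
- arm.camera_params(name): a dict with "vertical_fov" (degrees; the focal length in pixels is half the picture's height over the tangent of half this angle, whatever the lens; pixels are square), "cx", "cy" (the principal point, pixels), "k1" (the pictures are not rectified: a ray, as slopes to the right and down, at radius r is drawn at 1 + k1 r^2 times it, then the intrinsics apply), "view" (4x4, takes a point from world to camera coordinates). Camera axes: x right, y up, looking along -z (the intrinsics and any distortion apply to the point x, -y, -z); pixel columns grow to the right and rows downward; lengths in m; the calibration is good to about 2 mm. A picture is of the moment at which its call begins. camera_params takes no time and is no camera call.
- arm.finish_job(): hands the job in, once; it reports no verdict.
Trained networks look in the newest picture that a camera, given by its name, has taken for a name from the list of things; names that differ only in an ending like _2 or _b are one class to them, and where a whole thing is asked for, a point or a joint stands for the part that bears it (a point fixed in the world has none). Each returns a list of dicts, best first, with "p" (0 to 1); they miss things now and then, are a little off and sometimes report something else, mostly with a low value. They report only what shows in the picture. A call takes as long as a camera call. They do not tell look-alikes from the thing itself.
- arm.spot_in(thing, camera): "point" ([column, row] in pixels, amid what is visible of it).
The state is a dict: "time_s": time; "q": joint angles; "joint_velocities": joint speeds; "tau": joint torques, N m; "position": TCP position; "eef_rot": TCP orientation; "force": force on the tool from outside, world axes, zero at the start; "torque": the same for the moment, N m; "width": finger opening in m.
Only numpy, scipy, OpenCV 4.12 (cv2) and the standard library are available. Lean on these libraries where they do the work, as an engineer would, in place of code of your own. Each camera call takes 0.05 s, during which the arm holds its last target.

TASK

The lid of the packed steel lunch tin is standing open and the house is still asleep: tip the lid forward off its upright rest with a fingertip until it starts to fall by itself, catch it on the back of your fingers in mid-fall, and ease it down until it is fully shut, without letting it clap onto the rim. Nothing is to be gripped, forced or lifted; leave the tin standing where it is and the other things undisturbed.

Things in the scene. Friction and masses are not known exactly. Their poses are not given: they have to be found in the camera images.
- tin: the steel lunch tin with its contents, loose, about 1.2 kg with lid, 130 mm (its x) by 190 mm (its y) and 55 mm high to the rim. Origin at the centre of its underside. The tin stands askew: the hinge is along its +x side, which is the far left side seen from the robot, and its -x side, the front, faces the robot and the sink on the robot's right. The front outer wall is 65 mm from the origin. Inside, everything lies below the rim
- hinge (a point): middle of the hinge axis, which runs along the tin's y, 69.5 mm behind the tin's centre and 54 mm above the worktop
- lid (a joint): lid angle in rad: 0 fully shut, 1.57 upright, 1.83 the rear stop; it opens upwards and away from the tin's front. The hinge is stiff: the lid stays where it is left between about 1.44 and 1.70 rad. Once tipped below about 1.35 rad it falls shut by itself, slowly at first (from 1.25 rad about 2.5 to 3.5 s in all), reaching about 0.75 rad/s (0.12 m/s at the lip) if nothing stops it, which is a loud clap
- lip (a point): middle of the lower front edge of the thumb lip, the free edge of the lid, 156 mm from the hinge axis. The lip is a flat plate 4 mm thick and 60 mm wide in the middle of the lid's front; with the lid shut it stands out 21 mm beyond the tin's front wall, its underside 55 mm above the worktop, so a finger in front of the tin can carry it all the way down; upright, its edge is about 210 mm above the worktop
- lid_panel: the lid itself: steel plate 4 mm thick, 139 mm from hinge to front and 197 mm wide, with a skirt reaching 9 mm below the plate's underside along both sides and the front (the thumb lip reaches 17 mm out beyond the front skirt). About 0.2 kg. Origin on the hinge axis, x from the front edge towards the hinge, y along the hinge, z out of the lid's outer face
- steamer: small round bamboo steamer basket with closed lid, 142 mm across, 88 mm high, loose, by one end of the tin; origin under its centre
- ramekin: glass ramekin, 90 mm across, 45 mm high, loose, by the other end of the tin; origin under its centre
- case: pink plastic chopstick case, 235 x 30 x 22 mm, loose, lying behind the tin's hinge; its length is its x; origin under its centre
- spatula: spatula with grey silicone blade and wooden handle, 280 mm long, up to 12 mm high, loose, lying beyond the chopstick case; its length is its x; origin on its underside
Mind the look-alikes: they are no part of the job. What is shaped like the tin but purple is not meant.

How it is judged:
By the outcome, as a careful person would: the job done as asked, in the order asked, and still so for the second after the job is handed in, with the robot touching nothing.
It also fails if it takes over 51 s, if anything falls off the work surface, if the arm or the gripper's body presses on something with over 40 N, if the wrist force passes 120 N, or if a joint passes its speed limit or range.

## Working session

There is one attempt and no reset: what is moved stays moved. The work goes in short steps, Python scripts to look and compute and a tool call to move; the robot and the scene stay as the last step left them, time stands still between calls to the robot, and variables do not carry over. Pictures are saved under pics/ and viewed, and the job is handed in when it is done.

Besides the shell and the picture viewer there is one more tool, called by a JSON object that holds its "fn" and its "kwargs", one argument or row to a line. drive_tool: Moves the arm, as the interface text tells. Its arguments: {"type":"object","properties":{"moves":{"type":"array","items":{"type":"array"}},"force":{"type":"number"}},"required":["moves"]}

```bash
ls; mkdir -p pics; cat > h.py <<'E'
import numpy as np, cv2
from rig import arm
def snap(n,f):
    im,d=arm.get_image(n); np.savez('pics/'+f+'.npz',im=im,d=d); cv2.imwrite('pics/'+f+'.png',im); return im,d
def K(n,shape=(420,560)):
    p=arm.camera_params(n); f=shape[0]/2/np.tan(np.radians(p['vertical_fov'])/2); return f,p['cx'],p['cy'],p['k1'],np.array(p['view'])
def px2w(n,u,v,z):
    "depth z -> world"
    f,cx,cy,k1,V=K(n)
    u=np.asarray(u,float);v=np.asarray(v,float)
    a=(u-cx)/f;b=(v-cy)/f;x,y=a.copy(),b.copy()
    for _ in range(20):
        s=1+k1*(x*x+y*y);x=a/s;y=b/s
    P=np.stack([x*z,-y*z,-np.ones_like(x)*z,np.ones_like(x)],-1)
    return (P@np.linalg.inv(V).T)[...,:3]
def w2px(n,P):
    f,cx,cy,k1,V=K(n); P=np.atleast_2d(P)
    c=np.c_[P,np.ones(len(P))]@V.T
    x=c[:,0]/-c[:,2];y=-c[:,1]/-c[:,2];s=1+k1*(x*x+y*y)
    return np.c_[cx+f*x*s,cy+f*y*s]
def cloud(n,d):
    v,u=np.mgrid[:d.shape[0],:d.shape[1]]
    return px2w(n,u,v,d)
E
python3 - <<'E'
from h import *
for n in('side','top'):
    snap(n,n+'0'); print(arm.camera_params(n))
    for t in('tin','lid_panel','lip','steamer','ramekin','case','spatula'):
        print(n,t,[(np.round(r['point']).tolist(),round(r['p'],2)) for r in arm.spot_in(t,n)])
print(arm.observe())
E
```

```text
pics
{'vertical_fov': 51.414947160504234, 'cx': 274.3171628496016, 'cy': 210.70729480671216, 'k1': -0.008984332895927965, 'view': array([[ 0.89343651,  0.44911693,  0.008074  , -0.49254153],
       [-0.26660429,  0.51572317,  0.8142185 ,  0.1322832 ],
       [ 0.36151536, -0.7296051 ,  0.58050241, -1.24191068],
       [ 0.        ,  0.        ,  0.        ,  1.        ]])}
side tin [([272.0, 199.0], 0.76), ([170.0, 314.0], 0.64)]
side lid_panel [([290.0, 170.0], 0.78), ([162.0, 302.0], 0.74)]
side lip [([295.0, 171.0], 0.84), ([163.0, 303.0], 0.73)]
side steamer [([309.0, 264.0], 0.59)]
side ramekin [([225.0, 176.0], 0.91)]
side case [([326.0, 217.0], 0.86)]
side spatula [([337.0, 201.0], 0.58)]
{'vertical_fov': 54.681113788994324, 'cx': 283.5656483374361, 'cy': 205.72456395958324, 'k1': -0.12290533016578059, 'view': array([[ 0.00833478, -0.99944649,  0.03220641, -0.0538178 ],
       [ 0.98847496,  0.01310322,  0.1508163 , -0.5830544 ],
       [-0.15115483,  0.03057821,  0.98803704, -0.95839224],
       [ 0.        ,  0.        ,  0.        ,  1.        ]])}
top tin [([277.0, 220.0],
[... 319 characters left out ...]
 [([194.0, 204.0], 0.94), ([256.0, 200.0], 0.18)]
{'time_s': 0.8, 'q': array([-7.55172509e+01,  1.95944679e+01,  8.73240959e+01, -6.21613459e-04,
        7.30752757e+01, -8.36526898e+00]), 'joint_velocities': array([ 0.01356269, -0.03168012,  0.03838026, -0.0410412 ,  0.10829883,
        0.03450609]), 'tau': array([ 3.55190459e-04, -4.31080484e+01, -2.44478023e+01,  7.15631945e-02,
        4.80782334e-02,  4.12984889e-05]), 'position': array([ 0.20387309, -0.48382039,  0.2267492 ]), 'eef_rot': array([1.79993992e+02, 1.48462747e-03, 2.28481989e+01]), 'force': array([-0.35085693,  0.17232269, -0.02289759]), 'torque': array([-0.00393875,  0.0070457 , -0.04405819]), 'width': 0.09185111074714725}
```

View pics/side0.png

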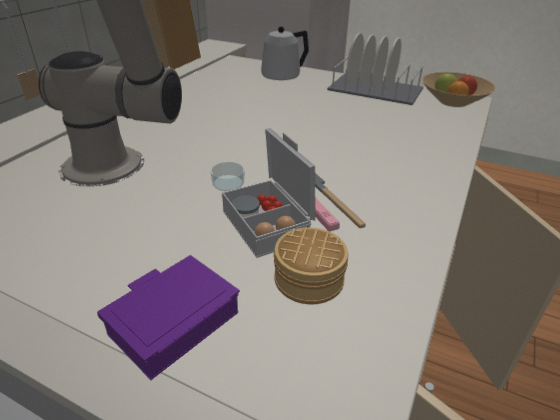

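View pics/top0.png

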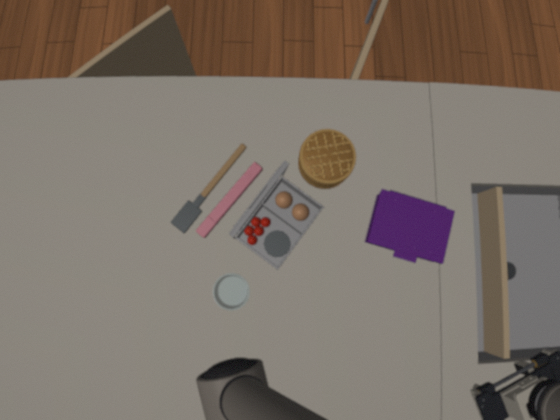

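The grey tin with its lid open is at side (272,199) and top (277,220). The look-alike is the purple closed tin at side (170,314) and top (411,229). The grey one is the target. Next I'll measure its geometry.

```bash
python3 - <<'E'
from h import *
for n in('side','top'):
    z=np.load(f'pics/{n}0.npz');d=z['d'];im=z['im'];C=cloud(n,d)
    reg=(slice(120,260),slice(200,370)) if n=='side' else (slice(140,290),slice(210,350))
    P=C[reg].reshape(-1,3); c=im[reg].reshape(-1,3).astype(int)
    ok=d[reg].ravel()>0
    P=P[ok];c=c[ok]
    print(n,P.min(0),P.max(0))
    m=(P[:,2]>.075)&(P[:,2]<.25)&((c.max(1)-c.min(1))<25)
    Q=P[m]
    # ransac vertical-ish plane
    rng=np.random.default_rng(0);best=None
    for _ in range(500):
        a=Q[rng.choice(len(Q),3,False)];nn=np.cross(a[1]-a[0],a[2]-a[0]);l=np.linalg.norm(nn)
        if l<1e-6: continue
        nn/=l;inl=abs((Q-a[0])@nn)<.003
        if best is None or inl.sum()>best.sum():best=inl
    q=Q[best];mu=q.mean(0);nn=np.linalg.svd(q-mu)[2][2]
    nn*= -np.sign(nn[0]); print('lid plane',len(Q),best.sum(),mu,nn,'yaw',np.degrees(np.arctan2(-nn[1],-nn[0])),'tilt z',np.degrees(np.arcsin(nn[2])))
    h=np.array([-nn[1],nn[0],0]);h/=np.linalg.norm(h); t=q@h
    print('y-ext',np.percentile(t,[0.5,99.5]),'z',np.percentile(q[:,2],[0.5,50,99.5]))
    # rim points
    m=(P[:,2]>.049)&(P[:,2]<.061)&((c.max(1)-c.min(1))<25)
    print('rim',m.sum(),cv2.minAreaRect(P[m][:,:2].astype(np.float32)))
    for lab,zl in (('lidtop',.19),):
        m=(P[:,2]>zl); print(lab,P[m].mean(0),P[m].max(0))
E
```

```text
side [ 0.0742166  -0.21166925 -0.00418844] [0.79681139 0.6545853  0.21112032]
lid plane 2302 1900 [0.58483233 0.01060177 0.1378439 ] [-0.5850397  -0.80761864 -0.07403167] yaw 54.080392629382416 tilt z -4.245586123500679
y-ext [0.36690176 0.56378352] z [0.07604491 0.13761154 0.21008999]
rim 851 ((0.5475152134895325, -0.037470102310180664), (0.13848546147346497, 0.19629061222076416), 54.06304168701172)
lidtop [0.58573802 0.00148644 0.19601338] [0.66129274 0.0661509  0.21112032]
top [ 0.37629207 -0.22107649 -0.00903276] [0.76929196 0.14851562 0.21201754]
lid plane 624 508 [0.57599801 0.01011182 0.19173734] [-0.03115538 -0.04127789  0.99866184] yaw 52.95552832124587 tilt z 87.03558157855485
y-ext [0.35812901 0.55294451] z [0.18871633 0.19173252 0.19458061]
rim 526 ((0.544485330581665, -0.0362652987241745), (0.1323334127664566, 0.19236497581005096), 54.11604309082031)
lidtop [0.57642542 0.01040791 0.19398077] [0.66011776 0.07020127 0.21201754]
```

```bash
python3 - <<'E'
import cv2
a=cv2.imread('pics/side0.png')[120:260,200:370];b=cv2.imread('pics/top0.png')[130:320,200:370]
cv2.imwrite('pics/c1.png',cv2.resize(a,None,fx=4,fy=4,interpolation=2));cv2.imwrite('pics/c2.png',cv2.resize(b,None,fx=3,fy=3,interpolation=2))
E
```

```text
(no output)
```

View pics/c1.png

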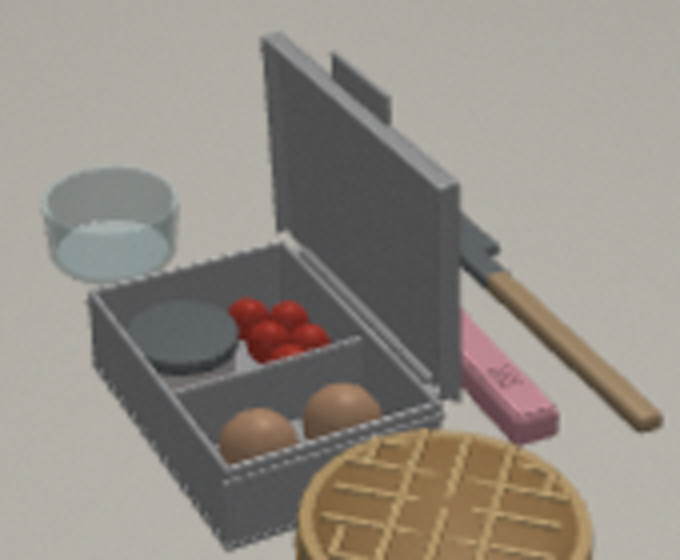

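View pics/c2.png

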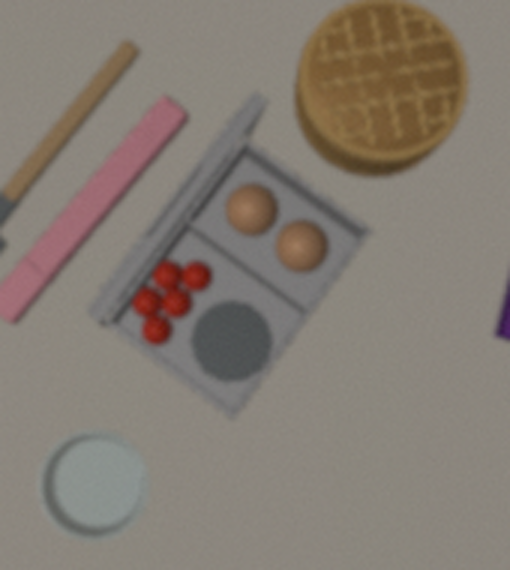

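{"fn": "drive_tool", "kwargs": {
  "moves": [
    [[0,0,-40],0,255],
    [[0,0,-40],0,255],
    [[10,-7,-40],0,255],
    [[37,-25,-5],0,255],
    [[37,-25,-5],0,255],
    [[37,-25,-5],0,255],
    [[37,-25,-5],0,255],
    [[37,-25,-5],0,255],
    [[37,-25,-5],0,255],
    [[37,-25,-5],0,255],
    [[37,-25,-5],0,255],
    [[37,-25,-5],0,255],
    [[37,-25,-5],0,255]
  ],
  "force": 10
}}

```text
time_s: 2.1
position: [0.4608, -0.0895, 0.4041]
eef_rot: [179.9, -0.2, 22.2]
force: [0.4, -0.7, 0.3]
width: 0.0002
```

{"fn": "drive_tool", "kwargs": {
  "moves": [
    [[14,-41,0],0,255],
    [[14,-41,0],0,255],
    [[14,-41,0],0,255],
    [[14,-41,0],0,255],
    [[14,-41,0],0,255],
    [[14,-41,0],0,255],
    [[14,-41,0],0,255],
    [[14,-41,0],0,255],
    [[14,-41,0],0,255],
    [[14,-41,0],0,255],
    [[14,-41,0],0,255],
    [[14,-41,0],0,255],
    [[14,-41,0],0,255],
    [[14,-41,0],-8,255],
    [[0,0,0],-8,255],
    [[0,0,0],-8,255],
    [[0,0,0],-8,255]
  ]
}}

```text
time_s: 3.8
position: [0.4196, 0.5489, 0.3969]
eef_rot: [179.8, 0.1, 55.8]
force: [0.0, -0.2, 0.3]
width: 0.0005
```

```bash
python3 -c "
from h import *
print(arm.observe())"
```

```text
{'time_s': 3.8, 'q': array([ 46.3413731 ,  38.86128147,  29.32060108,  -0.20933237,
       111.91092327,  80.47419182]), 'joint_velocities': array([  0.45400386,   0.9834205 ,  -1.12577646,  -0.31398702,
         0.31863553, -82.66941798]), 'tau': array([  0.46214581, -60.84779978, -26.17928982,   0.08624019,
        -0.08091575,   1.94966421]), 'position': array([0.41963524, 0.54886362, 0.39689619]), 'eef_rot': array([1.79823679e+02, 1.23556753e-01, 5.57890329e+01]), 'force': array([ 0.03567742, -0.16218502,  0.26937923]), 'torque': array([-0.01887812, -0.00024618,  0.02295249]), 'width': 0.00046340521442072045}
```

{"fn": "drive_tool", "kwargs": {
  "moves": [
    [[50,0,0],0,255],
    [[50,0,0],0,255],
    [[50,0,0],0,255],
    [[50,0,0],0,255]
  ]
}}

```text
time_s: 4.2
position: [0.47, 0.6285, 0.347]
eef_rot: [179.8, -2.4, 55.8]
force: [-0.2, 0.8, -0.1]
width: 0.0006
```

```bash
python3 -c "
from h import *
o=arm.observe();print(o['q'],o['position'],o['eef_rot'])"
```

```text
[ 47.55551226  56.14376851   2.16026355   0.19529042 119.31499587
  81.83827788] [0.46999876 0.62851918 0.34698639] [179.82638562  -2.38058941  55.81999661]
```

{"fn": "drive_tool", "kwargs": {
  "moves": [
    [[50,0,-40],0,255],
    [[50,0,-40],0,255],
    [[50,0,-40],0,255],
    [[50,0,-40],0,255]
  ]
}}

```text
time_s: 4.6
position: [0.47, 0.6399, 0.4004]
eef_rot: [179.6, -9.5, 55.9]
force: [0.0, 0.7, 0.4]
width: 0.0004
```

```bash
python3 -c "
from h import *
o=arm.observe();print(o['q'],o['position'],o['eef_rot'])"
```

```text
[ 47.81395473  52.43735807   2.06951975   1.01754939 115.99210729
  82.51050831] [0.47000964 0.63993127 0.40035098] [179.58243772  -9.53193378  55.86021686]
```

{"fn": "drive_tool", "kwargs": {
  "moves": [
    [[50,0,-30],0,255],
    [[50,0,-30],0,255],
    [[50,0,-30],0,255],
    [[50,0,-30],0,255],
    [[50,0,-30],0,255],
    [[50,0,-30],0,255],
    [[50,0,-30],0,255],
    [[50,0,-30],0,255]
  ]
}}

```text
time_s: 5.4
position: [0.4716, 0.661, 0.5141]
eef_rot: [179.0, -25.4, 56.1]
force: [0.0, -0.2, -0.9]
width: 0.0
```

```bash
python3 -c "
from h import *
o=arm.observe();print(o['q'],o['position'],o['eef_rot'])"
```

```text
[ 48.16587362  45.31630485   2.12448514   2.47280421 107.19772305
  83.57074041] [0.47156803 0.66099111 0.51413118] [178.9591495  -25.42911655  56.09278301]
```

{"fn": "drive_tool", "kwargs": {
  "moves": [
    [[50,0,-20],0,255],
    [[50,0,-20],0,255],
    [[50,0,-20],0,255],
    [[50,0,-20],0,255],
    [[50,0,-20],0,255],
    [[50,0,-20],0,255],
    [[50,0,-20],0,255],
    [[50,0,-20],0,255],
    [[50,0,-20],0,255],
    [[50,0,-20],0,255]
  ]
}}

```text
time_s: 6.4
position: [0.4643, 0.6687, 0.665]
eef_rot: [178.2, -45.1, 56.7]
force: [0.6, 0.2, 0.3]
width: 0.0005
```

```bash
python3 -c "
from h import *
o=arm.observe();print(o['q'],o['position'],o['eef_rot'])"
```

```text
[48.15819694 37.29463505  2.12090945  4.3071471  95.57118515 84.40115613] [0.46432717 0.66873155 0.66503953] [178.24859824 -45.13103246  56.68003597]
```

```bash
cat >> h.py <<'E'
YAW=np.radians(54.1); EX=np.array([np.cos(YAW),np.sin(YAW),0]); EY=np.array([-np.sin(YAW),np.cos(YAW),0])
C0=np.array([.5450,-.0368,0]); H=C0+.0695*EX+[0,0,.054]
def stz(P): # s (neg=front of hinge), w along tin y, z
    P=np.asarray(P); return np.stack([(P-H)@EX,(P-H)@EY,P[...,2]],-1)
def w(s,t,z): return np.array([H[0],H[1],0])+s*EX+t*EY+[0,0,z]
from scipy.spatial.transform import Rotation as R
def state():
    o=arm.observe(); Rm=R.from_euler('xyz',o['eef_rot'],degrees=True).as_matrix(); return o,o['position'],Rm
def rep():
    o,p,Rm=state(); print('t',o['time_s'],'stz mm',np.round(stz(p)*1000,1),'zaxis in stz',np.round([Rm[:,2]@EX,Rm[:,2]@EY,Rm[2,2]],3),'xaxis',np.round([Rm[:,0]@EX,Rm[:,0]@EY,Rm[2,0]],3),'q',np.round(o['q'],1),'F',np.round(o['force'],2)); return o,p,Rm
def todelta(s,t,z):
    o,p,Rm=rep(); d=Rm.T@(w(s,t,z)-p)*1000; print('tool delta mm',np.round(d,1),np.linalg.norm(d)); return d
E
python3 - <<'E'
from h import *
for n in('side','top'):
    z=np.load(f'pics/{n}0.npz');d=z['d'];im=z['im'].astype(int);P=cloud(n,d)
    b,g,r=im[...,0],im[...,1],im[...,2]
    m=(d>0)&(b>g+40)&(b>r+20)&(g<60)
    Q=P[m];print(n,'purple',np.percentile(Q,[1,99],axis=0).round(3).tolist())
    Q2=Q[Q[:,2]>.045]; print(cv2.minAreaRect(Q2[:,:2].astype(np.float32)))
    print(' in stz',np.percentile(stz(Q),[1,99],axis=0).round(3).tolist())
for n in('side','top'):
  z=np.load(f'pics/{n}0.npz');d=z['d'];P=cloud(n,d);S=stz(P);im=z['im'].astype(int)
  grey=(im.max(-1)-im.min(-1))<25
  m=(d>0)&(abs(S[...,1])<.11)&(S[...,0]>-.08)&(S[...,0]<.03)&(S[...,2]>.08)&(S[...,2]<.25)&grey
  q=S[m]
  print(n,len(q))
  for a in np.arange(.08,.215,.01):
    k=(q[:,2]>a)&(q[:,2]<a+.01)
    if k.sum()>3: print(round(a,3),k.sum(),np.percentile(q[k],[5,50,95],axis=0)[:,:2].round(4).tolist())
  m2=(d>0)&(S[...,2]>.2)&(abs(S[...,1])<.1)&(abs(S[...,0])<.08); print('lip',S[m2].mean(0) if m2.any() else None, np.percentile(S[m2],[2,98],axis=0).round(3).tolist() if m2.any() else '')
  rim=(d>0)&(S[...,2]>.05)&(S[...,2]<.06)&(S[...,0]<0)&(S[...,0]>-.16)&(abs(S[...,1])<.11)&grey
  print('rim s,w',np.percentile(S[rim],[1,99],axis=0).round(4).tolist())
E
```

```text
side purple [[0.455, -0.473, 0.057], [0.619, -0.273, 0.064]]
((0.5310697555541992, -0.3687106966972351), (0.19446711242198944, 0.16005940735340118), 74.132080078125)
 in stz [[-0.446, -0.278, 0.057], [-0.244, -0.108, 0.064]]
top purple [[0.456, -0.462, 0.055], [0.614, -0.266, 0.064]]
((0.5293810963630676, -0.36224448680877686), (0.1943584382534027, 0.15121333301067352), 74.17021179199219)
 in stz [[-0.44, -0.267, 0.055], [-0.241, -0.101, 0.064]]
side 2224
0.08 163 [[-0.0107, -0.0997], [-0.0039, -0.0067], [-0.0026, 0.0932]]
0.09 170 [[-0.0105, -0.0998], [-0.0046, -0.0097], [-0.0035, 0.0945]]
0.1 168 [[-0.0118, -0.0997], [-0.0054, -0.0075], [-0.004, 0.0944]]
0.11 168 [[-0.0124, -0.1004], [-0.006, -0.0129], [-0.0047, 0.0943]]
0.12 177 [[-0.0137, -0.1001], [-0.0068, -0.0039], [-0.0055, 0.0939]]
0.13 183 [[-0.0139, -0.1002], [-0.0075, -0.006], [-0.0063, 0.0937]]
0.14 177 [[-0.0144, -0.0999], [-0.0084, -0.0105], [-0.0072, 0.0936]]
0.15 189 [[-0.0155, -0.1002], [-0.009, -0.012], [-0.0074, 0.095]]
0.16 182 [[-0.0169, -0.0993], [-0.0098, -0.0031], [-0.0085, 0.0935]]
0.17 194 [[-0.0179, -0.1],
[... 267 characters left out ...]
 [-0.0114, 0.0005], [-0.0101, 0.0206]]
lip [-0.01214146 -0.00514217  0.20638944] [[-0.014, -0.033, 0.2], [-0.009, 0.024, 0.211]]
rim s,w [[-0.1375, -0.0983, 0.0501], [-0.001, 0.0926, 0.0596]]
top 623
0.17 23 [[-0.0042, -0.077], [-0.0036, 0.0347], [-0.003, 0.0799]]
0.18 57 [[-0.0184, -0.0857], [-0.0144, 0.0035], [-0.0065, 0.0931]]
0.19 468 [[-0.0189, -0.0887], [-0.0133, 0.0049], [-0.0074, 0.0899]]
0.2 46 [[-0.0114, -0.0272], [-0.0098, 0.0014], [-0.0077, 0.0267]]
0.21 15 [[-0.0115, -0.0199], [-0.0101, -0.0039], [-0.008, 0.0249]]
lip [-9.74733479e-03  7.54446577e-05  2.08423130e-01] [[-0.012, -0.028, 0.204], [-0.008, 0.029, 0.212]]
rim s,w [[-0.1354, -0.0943, 0.0503], [-0.0037, 0.0955, 0.0584]]
```

```bash
python3 -c "
from h import *
todelta(.03,.0,.36)
todelta(.03,.25,.45)"
```

```text
t 6.4 stz mm [454.7 479.1 665. ] zaxis in stz [ 0.709  0.001 -0.705] xaxis [0.705 0.032 0.709] q [48.2 37.3  2.1  4.3 95.6 84.4] F [0.61 0.15 0.32]
tool delta mm [-530.7  462.3  -86.7] 709.1652256690145
t 6.4 stz mm [454.7 479.1 665. ] zaxis in stz [ 0.709  0.001 -0.705] xaxis [0.705 0.032 0.709] q [48.2 37.3  2.1  4.3 95.6 84.4] F [0.61 0.15 0.32]
tool delta mm [-459.   214.4 -149.8] 528.282052953466
```

{"fn": "drive_tool", "kwargs": {
  "moves": [
    [[-33,29,-5],0,255],
    [[-33,29,-5],0,255],
    [[-33,29,-5],0,255],
    [[-33,29,-5],0,255],
    [[-33,29,-5],0,255],
    [[-33,29,-5],0,255],
    [[-33,29,-5],0,255],
    [[-33,29,-5],0,255],
    [[-33,29,-5],0,255]
  ]
}}

```text
time_s: 7.3
position: [0.5414, 0.3415, 0.5145]
eef_rot: [177.3, -47.0, 57.8]
force: [0.6, 0.1, -0.9]
width: 0.0007
```

```bash
python3 -c "
from h import *
todelta(.03,.0,.36)"
```

```text
t 7.3 stz mm [234.9 224.8 514.5] zaxis in stz [ 0.732 -0.001 -0.681] xaxis [0.681 0.043 0.731] q [10.6  4.9 77.5 34.  64.1 38.2] F [ 0.59  0.09 -0.94]
tool delta mm [-262.2  213.6  -44.4] 341.0981371913741
```

{"fn": "drive_tool", "kwargs": {
  "moves": [
    [[-33,27,-6],0,255],
    [[-33,27,-6],0,255],
    [[-33,27,-6],0,255],
    [[-33,27,-6],0,255],
    [[-33,27,-6],0,255],
    [[-33,27,-6],0,255],
    [[-33,27,-6],0,255],
    [[-28,27,-6],0,255],
    [[0,0,0],0,255]
  ]
}}

```text
time_s: 8.2
position: [0.6055, 0.0233, 0.3655]
eef_rot: [175.8, -47.4, 58.0]
force: [-0.3, 0.4, -0.3]
width: 0.0003
```

```bash
python3 -c "
from h import *
todelta(.03,.0,.25)
snap('side','side1');snap('top','top1')"
```

```text
t 8.2 stz mm [ 14.7 -13.8 365.5] zaxis in stz [ 0.737 -0.023 -0.675] xaxis [0.675 0.046 0.736] q [-28.3  14.3  89.1  49.2  74.2  -7.7] F [-0.32  0.44 -0.29]
tool delta mm [-74.  -19.3  88.9] 117.28764866643012
```

View pics/side1.png

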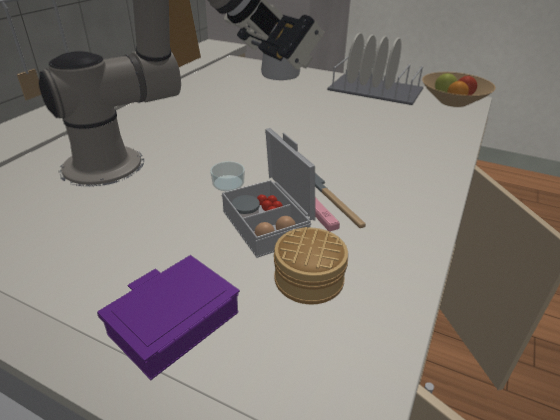

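```bash
python3 - <<'E'
from h import *
o,p,Rm=rep()
for n in('side','top'): print(n,w2px(n,[p,p-.066*Rm[:,2],p-.15*Rm[:,2]]).round(0).tolist())
a=cv2.imread('pics/side1.png')[0:160,200:400]
cv2.imwrite('pics/c3.png',cv2.resize(a,None,fx=4,fy=3.7))
E
```

```text
t 8.3 stz mm [ 17.1 -11.2 367.9] zaxis in stz [ 0.739 -0.021 -0.674] xaxis [0.674 0.05  0.737] q [-28.1  14.1  89.   49.2  74.2  -7.6] F [ 0.21 -0.49 -0.18]
side [[307.0, 61.0], [285.0, 40.0], [253.0, 9.0]]
top [[246.0, 164.0], [268.0, 176.0], [302.0, 193.0]]
```

View pics/top1.png

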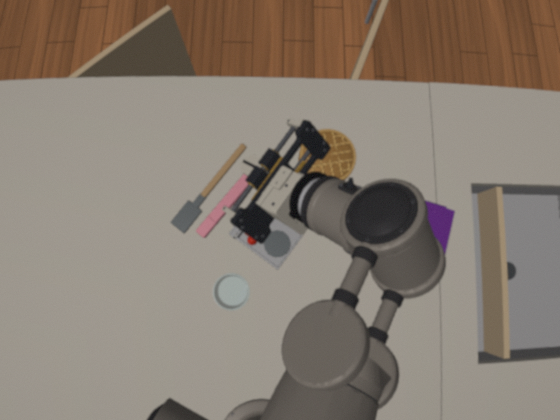

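View pics/c3.png

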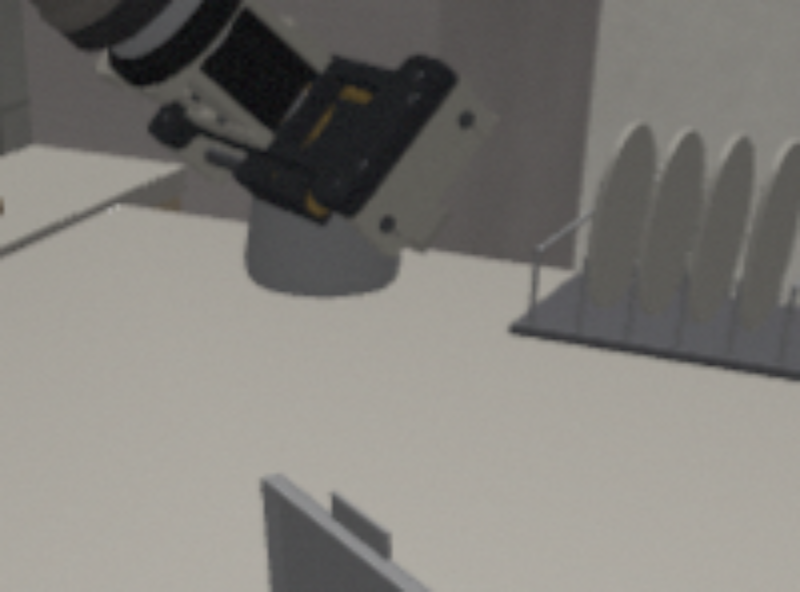

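```bash
python3 - <<'E'
from h import *
o,p,Rm=rep()
out=[]
for n,(y0,y1,x0,x1) in (('side',(0,100,230,350)),('top',(110,250,200,340))):
    im=cv2.imread(f'pics/{n}1.png'); k=5 if n=='side' else 4
    cr=cv2.resize(im[y0:y1,x0:x1],None,fx=k,fy=k,interpolation=2)
    for L,c in ((0,(0,0,255)),(.019,(0,255,0)),(.066,(255,0,0))):
        for yy in (-.019,0,.019):
          for xx in (-.0095,.0095):
            u=w2px(n,[p-L*Rm[:,2]+yy*Rm[:,1]+xx*Rm[:,0]])[0]; cv2.circle(cr,(int((u[0]-x0)*k),int((u[1]-y0)*k)),3,c,-1)
    cv2.imwrite(f'pics/d_{n}.png',cr)
    z=np.load(f'pics/{n}1.npz');d=z['d'];Pc=cloud(n,d)
    T=(Pc-p)@Rm*1000
    m=(d>0)&(T[...,2]<10)&(T[...,2]>-75)&(abs(T[...,0])<60)&(abs(T[...,1])<110)
    q=T[m]
    for a in range(-75,10,8):
        k=(q[:,2]>=a)&(q[:,2]<a+8)
        if k.sum(): print(n,a,k.sum(),q[k].min(0).round(0)[:2],q[k].max(0).round(0)[:2])
E
```

```text
t 8.3 stz mm [ 17.1 -11.2 367.9] zaxis in stz [ 0.739 -0.021 -0.674] xaxis [0.674 0.05  0.737] q [-28.1  14.1  89.   49.2  74.2  -7.6] F [ 0.21 -0.49 -0.18]
side -75 238 [-39. -83.] [33. 93.]
side -67 27 [-38. -78.] [33. 91.]
side -27 3 [-6. 22.] [ 8. 23.]
side -19 44 [-13.  12.] [ 9. 24.]
side -11 17 [-13.   2.] [ 9. 18.]
side -3 9 [-13.  -3.] [ 8. 12.]
top -75 158 [-25. -86.] [38. 87.]
top -67 21 [ -1. -84.] [37. 84.]
top -51 5 [10.  4.] [12.  7.]
top -43 15 [ 10. -15.] [12. 15.]
top -35 65 [  7. -17.] [12. 19.]
top -27 64 [  3. -17.] [12. 18.]
top -19 61 [ -0. -16.] [12. 18.]
top -11 45 [  8. -16.] [12. 17.]
top -3 15 [ 8. -5.] [12.  8.]
```

View pics/d_side.png

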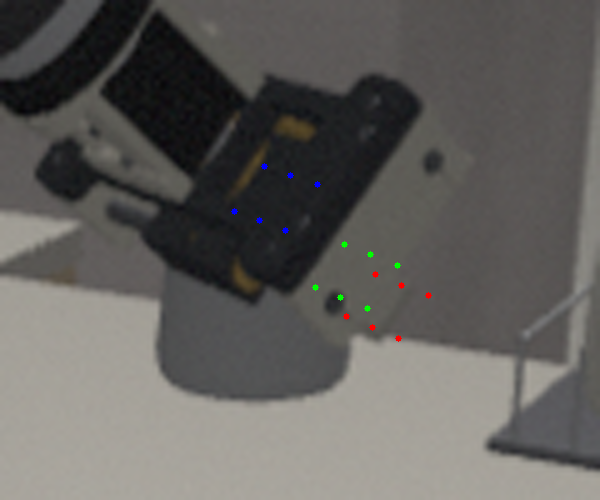

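View pics/d_top.png

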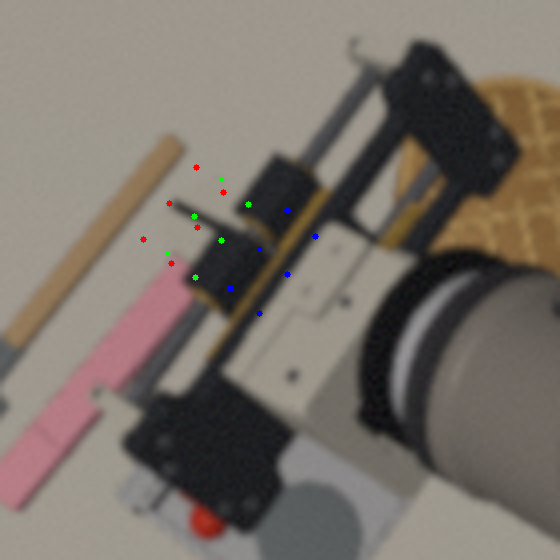

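```bash
python3 -c "
from h import *
todelta(.05,-.002,.25)
todelta(.045,-.002,.205)"
```

```text
t 8.3 stz mm [ 17.1 -11.2 367.9] zaxis in stz [ 0.739 -0.021 -0.674] xaxis [0.674 0.05  0.737] q [-28.1  14.1  89.   49.2  74.2  -7.6] F [ 0.21 -0.49 -0.18]
tool delta mm [-64.3 -14.7 103.6] 122.78584238020834
t 8.3 stz mm [ 17.1 -11.2 367.9] zaxis in stz [ 0.739 -0.021 -0.674] xaxis [0.674 0.05  0.737] q [-28.1  14.1  89.   49.2  74.2  -7.6] F [ 0.21 -0.49 -0.18]
tool delta mm [-100.9  -17.1  130.2] 165.5660590610347
```

{"fn": "drive_tool", "kwargs": {
  "moves": [
    [[-5,-4,33],0,255],
    [[-15,-4,33],0,255],
    [[-20,-4,33],0,255],
    [[-20,-4,10],0,255],
    [[-5,0,0],0,255],
    [[0,0,0],0,255]
  ]
}}

```text
time_s: 8.9
position: [0.6194, 0.0706, 0.2527]
eef_rot: [174.1, -47.7, 59.9]
force: [0.8, -1.3, 0.9]
width: 0.0006
```

```bash
python3 -c "
from h import *
todelta(.045,-.002,.205)"
```

```text
t 8.9 stz mm [ 61.1   2.7 252.7] zaxis in stz [ 0.742 -0.029 -0.67 ] xaxis [0.67  0.068 0.74 ] q [-22.7  20.5  99.8  56.2  59.5 -20.2] F [ 0.82 -1.29  0.88]
tool delta mm [-46.3   1.   20.1] 50.52571406500612
```

{"fn": "drive_tool", "kwargs": {
  "moves": [
    [[-16,0,7],0,255],
    [[-16,0,7],0,255],
    [[-14,0,6],0,255],
    [[0,0,0],0,255]
  ]
}}

```text
time_s: 9.3
position: [0.6167, 0.0557, 0.214]
eef_rot: [172.7, -47.9, 61.0]
force: [0.4, 0.5, -0.3]
width: 0.0008
```

```bash
python3 -c "
from h import *
todelta(.015,-.002,.205)
snap('side','side2')
a=cv2.imread('pics/side2.png')[80:280,180:380]
cv2.imwrite('pics/c4.png',cv2.resize(a,None,fx=3,fy=3,interpolation=2))"
```

```text
t 9.3 stz mm [ 47.5  -3.9 214. ] zaxis in stz [ 0.746 -0.038 -0.665] xaxis [0.666 0.08  0.742] q [-24.5  23.4 102.9  59.5  57.1 -28.2] F [ 0.41  0.53 -0.34]
tool delta mm [-28.2  -3.4 -18.3] 33.80063647897095
```

View pics/c4.png

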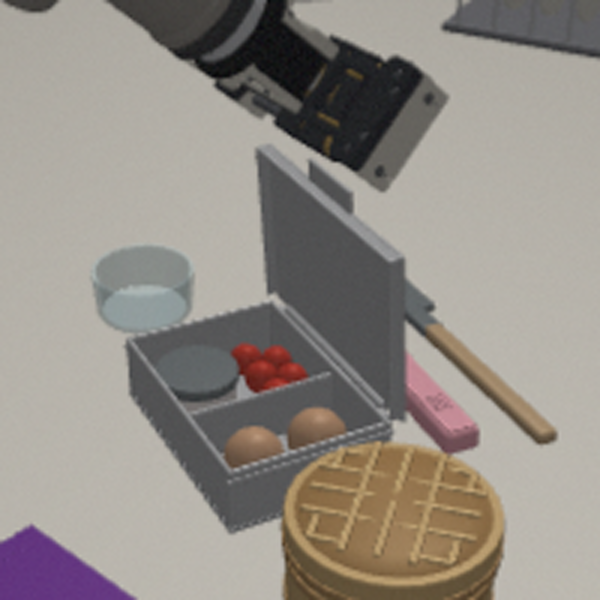

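{"fn": "drive_tool", "kwargs": {
  "moves": [
    [[-12,-1,-5],0,255],
    [[-12,-1,-5],0,255],
    [[0,0,0],0,255]
  ]
}}

```text
time_s: 9.65
position: [0.6041, 0.0361, 0.2082]
eef_rot: [171.8, -48.0, 61.7]
force: [-0.5, 0.0, 0.5]
width: 0.0004
```

```bash
python3 -c "
from h import *
todelta(.015,-.002,.205);o,p,Rm=state();print(Rm.T@-EX*10)"
```

```text
t 9.65 stz mm [ 24.2  -5.1 208.2] zaxis in stz [ 0.748 -0.044 -0.662] xaxis [0.663 0.088 0.743] q [-27.4  23.2 104.6  59.7  58.1 -31.7] F [-0.54  0.    0.52]
tool delta mm [-8.2 -3.7 -4.9] 10.229331839415181
[-6.63108418 -0.26055355 -7.48069745]
```

```bash
cat >> h.py <<'E'
def lidang(tag):
    im,d=snap('side',tag); S=stz(cloud('side',d)); im=im.astype(int)
    grey=(im.max(-1)-im.min(-1))<25
    s,t,z=S[...,0],S[...,1],S[...,2]
    r=np.hypot(s,z-.054); a=np.arctan2(z-.054,-s)-.0015/np.maximum(r,.02)
    m=(d>0)&grey&(abs(t)<.088)&(r>.06)&(r<.125)&(a>-.05)&(a<1.75)
    q=a[m]; h,e=np.histogram(q,np.arange(-.05,1.8,.02)); i=h.argmax()
    k=abs(q-e[i]-.01)<.05
    print('lid angle',round(float(np.median(q[k])),3),'n',k.sum(),'of',m.sum()); return np.median(q[k])
E
python3 -c "
from h import *
z=np.load('pics/side0.npz')
lidang('side3')"
```

```text
lid angle 1.466 n 929 of 940
```

{"fn": "drive_tool", "kwargs": {
  "moves": [
    [[-3,0,-3],0,255],
    [[-3,0,-3],0,255],
    [[-3,0,-3],0,255],
    [[-3,0,-3],0,255]
  ]
}}

```text
time_s: 10.1
position: [0.5952, 0.022, 0.2096]
eef_rot: [171.5, -48.1, 62.0]
force: [-0.6, 0.2, 0.8]
width: 0.0004
```

```bash
python3 -c "
from h import *
rep();lidang('side4')"
```

```text
t 10.1 stz mm [  7.6  -6.2 209.6] zaxis in stz [ 0.749 -0.045 -0.661] xaxis [0.662 0.092 0.744] q [-29.4  22.7 105.2  59.1  59.4 -33.1] F [-0.63  0.17  0.82]
lid angle 1.46 n 891 of 897
```

{"fn": "drive_tool", "kwargs": {
  "moves": [
    [[-4,0,-2.5],0,255],
    [[-4,0,-2.5],0,255],
    [[-3.5,0,-2.5],0,255]
  ]
}}

```text
time_s: 10.45
position: [0.5876, 0.0099, 0.2062]
eef_rot: [171.5, -48.1, 62.0]
force: [0.3, -0.7, 0.7]
width: 0.0002
```

```bash
python3 -c "
from h import *
rep();lidang('side5')"
```

```text
t 10.45 stz mm [ -6.7  -7.1 206.2] zaxis in stz [ 0.75  -0.046 -0.66 ] xaxis [0.661 0.092 0.744] q [-31.2  22.8 105.9  58.9  60.3 -34.7] F [ 0.31 -0.68  0.72]
lid angle 1.356 n 682 of 698
```

{"fn": "drive_tool", "kwargs": {
  "moves": [
    [[-4,0,-3],0,255],
    [[-4,0,-3],0,255],
    [[-4,0,-3],0,255]
  ]
}}

```text
time_s: 10.8
position: [0.5786, -0.0036, 0.2024]
eef_rot: [171.5, -48.1, 62.0]
force: [0.4, -1.1, 0.5]
width: 0.0006
```

```bash
python3 -c "
from h import *
rep();lidang('side6')"
```

```text
t 10.8 stz mm [-22.9  -7.7 202.4] zaxis in stz [ 0.749 -0.045 -0.661] xaxis [0.662 0.092 0.744] q [-33.2  22.9 106.5  58.4  61.2 -36.3] F [ 0.39 -1.09  0.5 ]
lid angle 1.246 n 435 of 444
```

{"fn": "drive_tool", "kwargs": {
  "moves": [
    [[5,0,-40],0,255],
    [[0,0,-45],0,255],
    [[-30,0,-25],0,255],
    [[-34,0,-23],0,255]
  ]
}}

```text
time_s: 11.25
position: [0.4944, -0.1166, 0.248]
eef_rot: [171.5, -47.9, 62.3]
force: [-0.2, -0.1, 0.3]
width: 0.0005
```

```bash
python3 -c "
from h import *
lidang('side7')
todelta(-.16,-.004,.15)
todelta(-.118,-.004,.13)"
```

```text
lid angle 1.18 n 353 of 368
t 11.3 stz mm [-168.8   -7.2  246. ] zaxis in stz [ 0.746 -0.043 -0.664] xaxis [0.665 0.092 0.741] q [-51.3  18.4 104.7  48.7  76.6 -40.1] F [-0.17 -5.24 -1.42]
tool delta mm [-65.  -12.3  70.2] 96.43232989181875
t 11.3 stz mm [-168.8   -7.2  246. ] zaxis in stz [ 0.746 -0.043 -0.664] xaxis [0.665 0.092 0.741] q [-51.3  18.4 104.7  48.7  76.6 -40.1] F [-0.17 -5.24 -1.42]
tool delta mm [-51.9 -13.  114.8] 126.65008706023603
```

{"fn": "drive_tool", "kwargs": {
  "moves": [
    [[-33,-3,33],0,255],
    [[-33,-3,33],0,255],
    [[15,0,21],0,255],
    [[12,0,17],0,255]
  ]
}}

```text
time_s: 11.7
position: [0.5252, -0.0891, 0.1435]
eef_rot: [171.3, -47.5, 61.5]
force: [-0.4, 1.0, -0.8]
width: 0.0005
```

```bash
python3 -c "
from h import *
lidang('side8')
todelta(-.113,-.004,.146)"
```

```text
lid angle 1.081 n 147 of 156
t 11.75 stz mm [-121.3  -13.3  143.1] zaxis in stz [ 0.743 -0.054 -0.667] xaxis [0.669 0.087 0.738] q [-45.3  27.8 110.7  56.4  63.  -50. ] F [-0.96  3.27  0.4 ]
tool delta mm [ 8.5 -8.9  3.7] 12.810176548932757
```

{"fn": "drive_tool", "kwargs": {
  "moves": [
    [[4,-5,2],0,255],
    [[4,-4,2],0,255],
    [[0,0,0],0,255],
    [[0,0,0],0,255]
  ]
}}

```text
time_s: 12.15
position: [0.5219, -0.0738, 0.146]
eef_rot: [171.3, -47.5, 61.7]
force: [-0.0, 0.1, 0.4]
width: 0.0005
```

```bash
python3 -c "
from h import *
lidang('side9')
todelta(-.113,-.004,.146)
a=cv2.imread('pics/side9.png')[100:280,150:370]
cv2.imwrite('pics/c9.png',cv2.resize(a,None,fx=3,fy=3,interpolation=2))"
```

```text
lid angle 0.991 n 34 of 45
t 12.2 stz mm [-113.    -3.1  146.1] zaxis in stz [ 0.743 -0.054 -0.667] xaxis [0.669 0.089 0.738] q [-44.4  26.8 112.1  57.   62.3 -50.1] F [ 0.06 -0.07 -0.38]
tool delta mm [-0.1  0.9  0.1] 0.9202289454208583
```

View pics/c9.png

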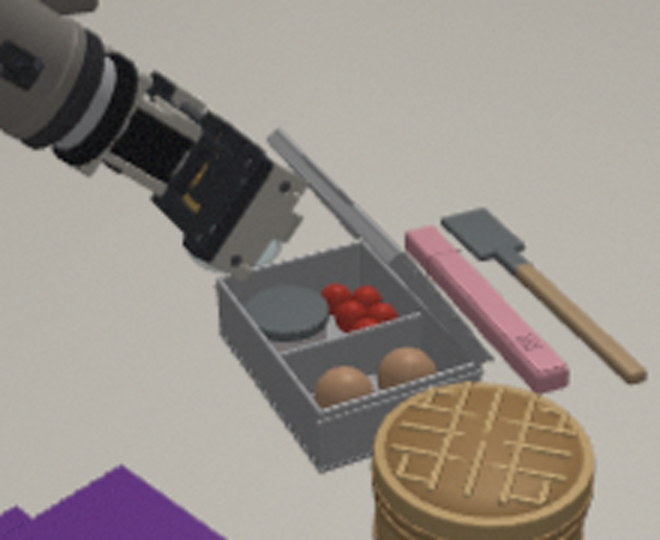

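```bash
cat >> h.py <<'E'
def lidtop(tag):
    im,d=snap('top',tag); S=stz(cloud('top',d)); im=im.astype(int)
    grey=(im.max(-1)-im.min(-1))<25
    s,t,z=S[...,0],S[...,1],S[...,2]
    r=np.hypot(s,z-.054); a=np.arctan2(z-.054,-s)-.005/np.maximum(r,.02)
    m=(d>0)&grey&(abs(t)<.088)&(r>.05)&(r<.135)&(a>-.08)&(a<1.75)
    q=a[m]; h,e=np.histogram(q,np.arange(-.08,1.8,.02)); i=h.argmax()
    k=abs(q-e[i]-.01)<.05
    print('lid angle top',round(float(np.median(q[k])),3),'n',k.sum(),'of',m.sum()); return np.median(q[k])
E
```

{"fn": "drive_tool", "kwargs": {
  "moves": [
    [[0,0,0],0,255],
    [[0,0,0],0,255],
    [[0,0,0],0,255]
  ]
}}

```text
time_s: 12.5
position: [0.5221, -0.0752, 0.1466]
eef_rot: [171.2, -47.5, 61.7]
force: [0.0, 0.5, 0.2]
width: 0.0004
```

```bash
python3 -c "
from h import *
rep()
lidtop('top10')
a=cv2.imread('pics/top10.png')[110:310,180:420]
cv2.imwrite('pics/c10.png',cv2.resize(a,None,fx=3,fy=3,interpolation=2))"
```

```text
t 12.5 stz mm [-114.    -4.   146.6] zaxis in stz [ 0.742 -0.056 -0.668] xaxis [0.67  0.089 0.737] q [-44.5  26.7 112.1  57.   62.3 -50.1] F [0.05 0.47 0.23]
lid angle top 0.808 n 1913 of 2002
```

View pics/c10.png

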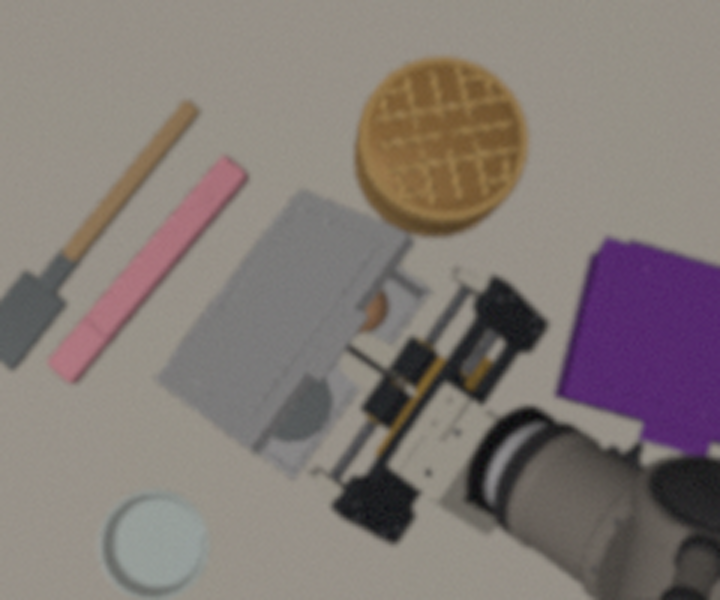

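{"fn": "drive_tool", "kwargs": {
  "moves": [
    [[-1.5,0,0],0,255],
    [[-1.5,0,0],0,255],
    [[-1.5,0,0],0,255]
  ]
}}

```text
time_s: 12.85
position: [0.5205, -0.0781, 0.1429]
eef_rot: [171.2, -47.5, 61.7]
force: [0.3, -1.1, -0.5]
width: 0.0006
```

```bash
python3 -c "
from h import *
rep()
lidtop('top11')"
```

```text
t 12.85 stz mm [-117.4   -4.3  142.9] zaxis in stz [ 0.742 -0.056 -0.668] xaxis [0.67  0.089 0.737] q [-44.9  27.1 112.2  57.   62.2 -50.7] F [ 0.34 -1.1  -0.54]
lid angle top 0.745 n 2028 of 2120
```

{"fn": "drive_tool", "kwargs": {
  "moves": [
    [[0,0,0],0,255],
    [[0,0,0],0,255]
  ]
}}

```text
time_s: 13.1
position: [0.5203, -0.0784, 0.1425]
eef_rot: [171.2, -47.5, 61.6]
force: [-1.0, -0.2, 1.1]
width: 0.0002
```

```bash
python3 -c "
from h import *
rep()
lidtop('top12')
lidtop('top13')
print(np.array([arm.observe()['force'] for _ in range(3)]))"
```

```text
t 13.1 stz mm [-117.7   -4.4  142.5] zaxis in stz [ 0.742 -0.056 -0.668] xaxis [0.67  0.089 0.737] q [-45.   27.2 112.2  57.   62.2 -50.7] F [-0.97 -0.18  1.08]
lid angle top 0.741 n 2042 of 2137
lid angle top 0.741 n 2034 of 2126
[[-0.82812824 -0.38927468 -1.32044351]
 [-0.82812824 -0.38927468 -1.32044351]
 [-0.82812824 -0.38927468 -1.32044351]]
```

{"fn": "drive_tool", "kwargs": {
  "moves": [
    [[-3.5,-0.3,0.5],0,255],
    [[-3.5,-0.3,0.5],0,255],
    [[-3.5,-0.3,0.5],0,255],
    [[-3.5,-0.3,0.5],0,255],
    [[-3.5,-0.3,0.6],0,255],
    [[-3.5,-0.3,0.6],0,255],
    [[-3.5,-0.3,0.6],0,255]
  ]
}}

```text
time_s: 13.9
position: [0.5121, -0.0906, 0.1201]
eef_rot: [171.2, -47.5, 61.7]
force: [0.5, -0.9, -0.1]
width: 0.0008
```

```bash
cat >> h.py <<'E'
def follow(tag,th2):
    th=lidtop(tag); o,p,Rm=state(); c=stz(p)
    lip=lambda a: np.array([-.156*np.cos(a),-.002,.054+.156*np.sin(a)])
    r=lip(th)-c; r[1]=0; 
    B=np.stack([EX,EY,[0,0,1]]); D=B@Rm
    print('contact rel along z',round(r@D[:,2]*1000,1),'along x',round(r@D[:,0]*1000,1))
    d=lip(th2)-lip(th); d[1]=-.003-c[1]
    print('tool delta',np.round(D.T@d*1000,1)); rep()
E
python3 -c "
from h import *
follow('top14',.3)"
```

```text
lid angle top 0.572 n 2297 of 2397
contact rel along z -11.5 along x 14.8
tool delta [-40.   -6.1  12.3]
t 13.95 stz mm [-132.6   -4.8  119.7] zaxis in stz [ 0.742 -0.056 -0.668] xaxis [0.67  0.089 0.737] q [-46.9  29.7 113.   57.4  61.3 -54.7] F [-1.12 -1.6  -0.7 ]
```

Tracking well, and the lid is riding on the finger.

{"fn": "drive_tool", "kwargs": {
  "moves": [
    [[-3.5,-0.6,0.9],0,255],
    [[-3.5,-0.6,0.9],0,255],
    [[-3.5,-0.6,1],0,255],
    [[-3.5,-0.6,1],0,255],
    [[-3.5,-0.6,1],0,255],
    [[-3.3,-0.6,1.2],0,255],
    [[-3.3,-0.6,1.2],0,255],
    [[-3.3,-0.6,1.3],0,255]
  ]
}}

```text
time_s: 14.75
position: [0.503, -0.1007, 0.0912]
eef_rot: [171.1, -47.4, 61.7]
force: [0.7, -0.4, -0.8]
width: -0.0
```

```bash
python3 -c "
from h import *
follow('top15',.1)"
```

```text
lid angle top 0.369 n 2467 of 2536
contact rel along z -12.6 along x 14.8
tool delta [-36.4  -4.6  20. ]
t 14.8 stz mm [-146.1   -3.3   90.7] zaxis in stz [ 0.741 -0.057 -0.669] xaxis [0.671 0.089 0.736] q [-48.6  33.  114.2  58.4  59.8 -59.6] F [ 0.11 -1.45 -1.61]
```

{"fn": "drive_tool", "kwargs": {
  "moves": [
    [[-2.4,-0.3,1.3],0,255],
    [[-2.4,-0.3,1.3],0,255],
    [[-2.4,-0.3,1.3],0,255],
    [[-2.4,-0.3,1.3],0,255],
    [[-2.4,-0.3,1.4],0,255],
    [[-2.4,-0.3,1.4],0,255],
    [[-2.4,-0.3,1.4],0,255],
    [[-2.4,-0.3,1.5],0,255],
    [[-2.4,-0.3,1.5],0,255],
    [[-2.4,-0.3,1.5],0,255]
  ]
}}

```text
time_s: 15.8
position: [0.4989, -0.106, 0.0611]
eef_rot: [171.2, -47.4, 61.6]
force: [-0.8, -0.9, -0.5]
width: 0.0005
```

```bash
python3 -c "
from h import *
follow('top16',.0)
snap('side','side16')
a=cv2.imread('pics/side16.png')[100:300,150:370]
cv2.imwrite('pics/c16.png',cv2.resize(a,None,fx=3,fy=3,interpolation=2))"
```

```text
lid angle top 0.175 n 2477 of 2579
contact rel along z -14.4 along x 14.5
tool delta [-21.6  -3.   16.4]
t 15.85 stz mm [-152.8   -3.1   60.7] zaxis in stz [ 0.741 -0.057 -0.669] xaxis [0.671 0.088 0.736] q [-49.4  36.6 114.8  60.   57.9 -64.2] F [-0.35 -0.84 -1.73]
```

View pics/c16.png

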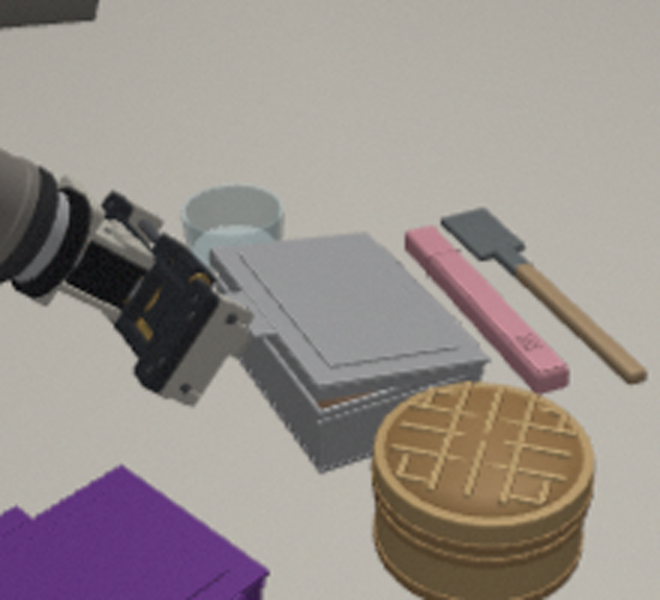

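{"fn": "drive_tool", "kwargs": {
  "moves": [
    [[-1.8,-0.2,1.2],0,255],
    [[-1.8,-0.2,1.2],0,255],
    [[-1.8,-0.2,1.2],0,255],
    [[-1.8,-0.2,1.2],0,255],
    [[-1.8,-0.2,1.2],0,255],
    [[-1.8,-0.2,1.2],0,255]
  ]
}}

```text
time_s: 16.5
position: [0.4977, -0.1077, 0.0473]
eef_rot: [171.2, -47.4, 61.6]
force: [-0.8, -0.1, 0.5]
width: 0.0006
```

```bash
python3 -c "
from h import *
follow('top17',.0)"
```

```text
lid angle top 0.087 n 2477 of 2572
contact rel along z -14.4 along x 14.7
tool delta [-10.4  -1.6   8.7]
t 16.55 stz mm [-154.6   -3.2   47. ] zaxis in stz [ 0.741 -0.056 -0.669] xaxis [0.671 0.089 0.736] q [-49.7  38.4 115.   60.9  57.1 -66.2] F [-0.1  -0.3  -1.36]
```

{"fn": "drive_tool", "kwargs": {
  "moves": [
    [[-1.1,-0.1,0.9],0,255],
    [[-1.1,-0.1,0.9],0,255],
    [[-1.1,-0.1,0.9],0,255],
    [[-1.1,-0.1,0.9],0,255],
    [[-1.1,-0.1,0.9],0,255],
    [[-1.1,-0.1,0.9],0,255]
  ]
}}

```text
time_s: 17.15
position: [0.4975, -0.1081, 0.0377]
eef_rot: [171.2, -47.4, 61.6]
force: [-1.2, -0.9, -1.2]
width: 0.0006
```

```bash
python3 -c "
from h import *
follow('top18',.0)"
```

```text
lid angle top 0.027 n 2436 of 2544
contact rel along z -14.4 along x 14.6
tool delta [-3.1 -0.7  2.7]
t 17.2 stz mm [-155.1   -3.3   37.5] zaxis in stz [ 0.741 -0.056 -0.669] xaxis [0.671 0.089 0.736] q [-49.7  39.6 115.1  61.5  56.5 -67.5] F [-0.31 -0.04 -1.43]
```

{"fn": "drive_tool", "kwargs": {
  "moves": [
    [[-0.7,0,0.6],0,255],
    [[-0.7,0,0.6],0,255],
    [[-0.7,0,0.6],0,255],
    [[-0.7,0,0.6],0,255],
    [[-0.7,0,0.6],0,255]
  ]
}}

```text
time_s: 17.7
position: [0.4981, -0.1083, 0.0329]
eef_rot: [171.2, -47.4, 61.6]
force: [-0.9, 0.3, 0.2]
width: 0.0006
```

```bash
python3 -c "
from h import *
follow('top19',.0)"
```

```text
lid angle top 0.011 n 2441 of 2544
contact rel along z -16.1 along x 16.2
tool delta [-1.2 -1.1  1.1]
t 17.75 stz mm [-154.9   -3.9   32.8] zaxis in stz [ 0.742 -0.056 -0.668] xaxis [0.67  0.089 0.737] q [-49.7  40.2 115.   61.9  56.3 -68.2] F [-0.12  0.8   0.54]
```

{"fn": "drive_tool", "kwargs": {
  "moves": [
    [[-0.7,0,0.6],0,255],
    [[-0.7,0,0.6],0,255],
    [[-0.7,0,0.6],0,255],
    [[-0.7,0,0.6],0,255]
  ]
}}

```text
time_s: 18.15
position: [0.4985, -0.1086, 0.0291]
eef_rot: [171.2, -47.5, 61.7]
force: [-0.2, 0.3, -0.3]
width: 0.0004
```

```bash
python3 -c "
from h import *
follow('top20',.0)
snap('side','side20')
a=cv2.imread('pics/side20.png')[100:300,150:370]
cv2.imwrite('pics/c20.png',cv2.resize(a,None,fx=3,fy=3,interpolation=2))"
```

```text
lid angle top 0.011 n 2435 of 2539
contact rel along z -18.7 along x 18.9
tool delta [-1.1 -1.6  1. ]
t 18.2 stz mm [-154.9   -4.4   28.9] zaxis in stz [ 0.742 -0.056 -0.668] xaxis [0.67  0.089 0.737] q [-49.7  40.7 115.   62.2  56.  -68.7] F [-0.21 -0.16 -0.28]
```

View pics/c20.png

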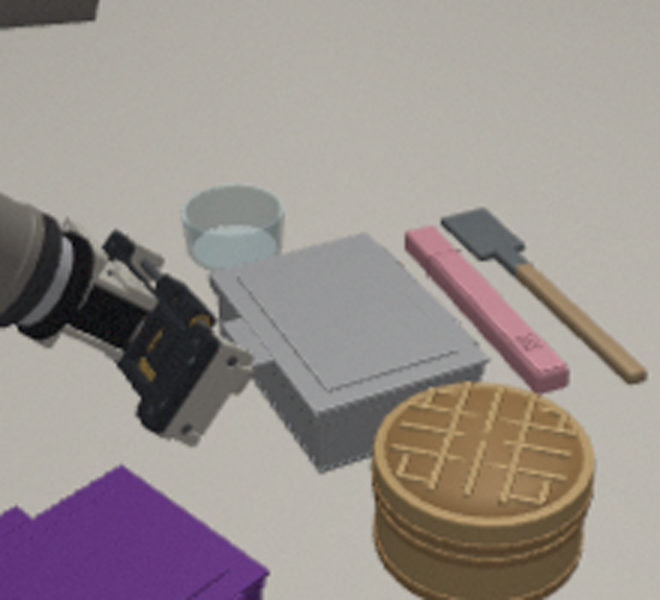

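{"fn": "drive_tool", "kwargs": {
  "moves": [
    [[-1,0,-5],0,255],
    [[-1,0,-15],0,255],
    [[0,-2,-25],0,255],
    [[0,0,-35],0,255],
    [[10,0,-40],0,255],
    [[10,0,-40],0,255],
    [[0,0,0],0,255]
  ]
}}

```text
time_s: 18.95
position: [0.4214, -0.1908, 0.1529]
eef_rot: [171.6, -47.4, 61.4]
force: [0.2, -0.1, -0.4]
width: 0.0005
```

```bash
python3 -c "
from h import *
rep();lidtop('top21');snap('side','side21')
for n,f in (('side','21'),('top','21')):
    z=np.load(f'pics/{n}{f}.npz');z0=np.load(f'pics/{n}0.npz')
    for nm,zz in(('0',z0),('now',z)):
        d=zz['d'];S=stz(cloud(n,d));im=zz['im'].astype(int);b,g,r=im[...,0],im[...,1],im[...,2]
        pk=(d>0)&(r>g+50)&(b>g+10)&(S[...,0]>0)&(S[...,0]<.15)
        pu=(d>0)&(b>g+40)&(b>r+20)&(g<60)
        wd=(d>0)&(S[...,2]>.075)&(S[...,2]<.1)&(r>b+30)&(abs(S[...,0]+.07)<.1)&(S[...,1]<-.09)&(S[...,1]>-.3)
        print(n,nm,'pink',S[pk].mean(0).round(4),'purple',S[pu].mean(0).round(4),'steamer',S[wd].mean(0).round(4), 'front rim/lid', )
for t in('ramekin','spatula','lip','tin'): print(t,[ (np.round(x['point']).tolist(),round(x['p'],2)) for x in arm.spot_in(t,'top')])
print(arm.observe()['time_s'])"
```

```text
t 18.95 stz mm [-266.7    9.8  152.9] zaxis in stz [ 0.741 -0.052 -0.67 ] xaxis [0.672 0.087 0.736] q [-63.6  26.7 110.2  45.2  73.4 -56.9] F [ 0.24 -0.08 -0.42]
lid angle top 0.011 n 2416 of 2543
side 0 pink [ 0.0623 -0.0468  0.0227] purple [-0.3502 -0.1964  0.0606] steamer [-0.078  -0.2112  0.0837] front rim/lid
side now pink [0.0646 0.0159 0.0221] purple [-0.3501 -0.1963  0.0606] steamer [-0.078  -0.2112  0.0837] front rim/lid
top 0 pink [0.0657 0.0711 0.0201] purple [-0.3394 -0.1814  0.0594] steamer [-0.071  -0.1958  0.0826] front rim/lid
top now pink [ 0.0656 -0.0022  0.0214] purple [-0.339  -0.1834  0.0594] steamer [-0.0709 -0.1959  0.0825] front rim/lid
ramekin []
spatula [([198.0, 202.0], 0.67)]
lip [([280.0, 224.0], 0.93), ([410.0, 226.0], 0.69)]
tin [([413.0, 227.0], 0.91), ([282.0, 222.0], 0.79)]
19.25
```

View pics/top21.png

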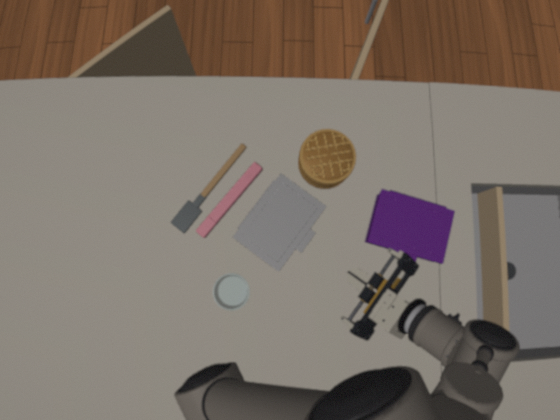

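View pics/side21.png

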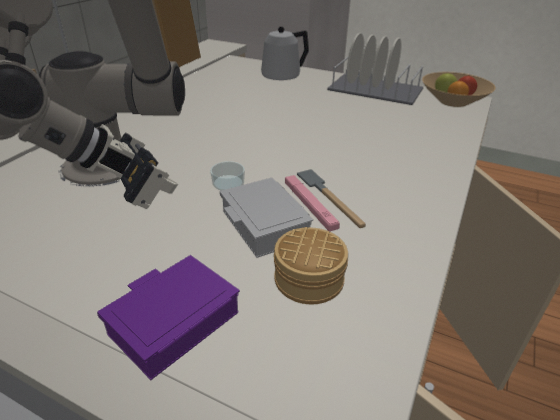

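The grey tin is shut (top about (282,222)), the arm is clear of everything, and the neighbouring items sit where they did at the start.

```bash
python3 -c "
from h import *
lidtop('top22');print(arm.finish_job())"
```

```text
lid angle top 0.011 n 2438 of 2541
the job is handed in; nothing more can be done
None
```

The lid is shut and the job is handed in, at about 19 s of the 51 s allowed.

**What I did**
- **Tool tilt:** The moves only allow turning about the tool's own axis. I tilted the tool to about 45–48° by pushing at the edge of the arm's reach, in free space away from the tin. That let a finger get under the lip.
- **Tipping:** With the closed fingertips behind the lip, I pushed the lid from about 1.46 to 1.25 rad. I then withdrew, and it fell by itself, reading 1.18, 1.08 and 0.99 rad in turn.
- **Catching and lowering:** I caught it under the lip on the finger's upper side at about 0.74 rad. I lowered it with the lip moving about 4 cm/s at first and under 1 cm/s at the end.

**Last checks**
- **Lid:** It read 0.011 rad in every picture after it closed. I take that as shut, because the reading did not change while the finger moved a few millimetres clear below the lip.
- **Forces:** The readings I took during contact stayed at a few newtons.
- **Surroundings:** The purple tin and the steamer measured within about 2 mm of where they started. The case, spatula, ramekin and the tin itself look unmoved in the pictures, though I did not measure the tin's shift separately.

**What disagreed**
- The networks missed the ramekin in the last top picture, though it is plainly visible there.
- My lid angles may be off by about 0.03 rad: two estimates of the starting angle gave 1.50 and 1.47.
- The pink case's average position differed between the first and last pictures, which I put down to the open lid hiding part of it at the start.

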